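# Refit the washed cover on the three-stud filter housing

### The job

Take the washed filter cover off the drip tray by its handle, turn it until its three holes match the studs of the filter housing, and slide it down until it sits fully home and level on the stud plate. Work gently: never force the cover against the studs or the plate, and leave the other things on the bench where they stand. Let go of it at the end.

Things in the scene. Friction and masses are not known exactly. Their poses are not given: they have to be found in the camera images.
- cover: Loose white plastic disc, 116 mm across, 10 mm thick, 0.2 to 0.3 kg, level on the tray, handle up. Origin: centre of its underside, z up. Three plain through holes 13 mm wide, centres 40 mm from the axis, at 0, 120 and 240 degrees from its own x axis; any hole may go over any stud. Fully home, its origin lies on the housing's axis, at point seat.
- cover_grip (a point): Centre of the cover's T-handle, 52 mm above the cover's origin: a black level bar along the cover's own x axis, 76 mm long, 14 mm wide (y), 16 mm high, on a central steel post 14 mm in diameter. The bar's underside is 34 mm above the disc's top face.
- housing: Fixed upright round filter housing, black, grey foot 170 mm across. Origin: centre of the foot, on the bench, z up. A white inlet spout sticks out along its own -x to 94 mm from the axis, 22 to 54 mm high. On top, on the same axis, it carries a round white stud plate 116 mm across, 14 mm thick, with three dark steel studs.
- seat (a point): Centre of the stud plate's flat upper face, 100 mm above the bench, with the plate up; axes as the housing's. The plate is sprung: it stays up under the cover's weight, begins to sink at about 4 to 5 N of push (weight included), takes 0.9 N more per mm and meets a hard stop 8 mm down. It does not turn under forces below 25 N.
- stud_tips (a point): Point on the axis level with the stud tips, 24 mm above seat; axes as the housing's, not the studs'. Studs: 10 mm thick, tips bevelled 1.5 mm, 40 mm from the axis, 120 degrees apart. Their turn is not measured: one stands 5 to 46 degrees counter-clockwise (from above) of the housing's +x. Holes fit within about 2 degrees; when they match, the sprung plate rises and the push vanishes.
- tray: Fixed grey drip tray, 150 mm (its own x) by 190 mm, rim 12 mm high, with four level ribs along its own x whose tops, 18 mm above the bench, carry the cover. Origin at the centre of its underside.
- beaker: Bystander: loose open glass beaker, 64 mm wide, 75 mm tall, between tray and housing; origin at its foot.
- gasket: Bystander: flat black rubber ring, 60 mm wide, 6 mm thick; origin at its foot.
- wash_bottle: Bystander: white bottle with cap, 68 mm wide, 170 mm tall; origin at its foot.
- sample_jar: Bystander: amber jar, 56 mm wide, 70 mm tall; origin at its foot.
- bottle_brush: Bystander: brush lying on the bench; leave it there.
- flask: Bystander: conical glass flask, 76 mm wide, 105 mm tall; origin at its foot.
- weight: Bystander: brass weight, 36 mm wide, 50 mm tall; origin at its foot.
Things that resemble listed ones, but are neither listed nor needed, are in the scene too. Leave any orange look-alike of the cover alone.

How it is judged (in metres and radians):
At the end, for the whole second after the job is handed in: The cover rests fully home on the stud plate: its origin within 4 mm of the housing's axis and 96 to 103 mm above the housing's origin, level within 3 degrees, released and at rest (horizontal distance between cover and housing below 0.004 m and z of cover in the frame of housing between 0.096 and 0.103 m and angle between cover's own z axis and vertical below 0.05 rad and contact force between cover and the fingers below 0.1 N and linear speed of cover below 0.01 m/s); the robot touches nothing.
It fails at once if the cover is forced: it presses on the housing, its plate or studs with more than 25 N (contact force between cover and housing above 25 N).
It fails at once if another thing on the bench is moved by more than 30 mm (distance of any of beaker, gasket, wash_bottle, sample_jar, bottle_brush, flask, weight from where it was at the start of the episode above 0.03 m).
It also fails if it takes over 54 s, if anything falls off the work surface, if the arm or the gripper's body presses on something with over 40 N, if the wrist force passes 120 N, or if a joint passes its speed limit or range.

### The arm

A 6-joint arm with a two-finger parallel gripper is mounted at the origin on the work surface. World frame = base frame: x ahead of the robot, y to its left, z up, the work surface at z = 0. Lengths are in mm, angles in rad, forces in N, time in s.
With the tool pointing down it reaches from about 350 to 775 mm from the base axis. Payload 7.3 kg.
Tool frame: the origin (TCP) lies between the finger pads; the fingertips stand 14 mm ahead of it and the grasp point (between the pads) lies 5 mm behind it; z points along the fingers, y is the line along which they close (so a half turn about z gives the same grasp; the last joint's range is limited). The gripper opens to 92 mm and grips with 3 to 60 N. Pads are 19 mm wide; open, the fingers measure 130 mm over their backs; the gripper's body (75 mm by 190 mm) begins 47 mm behind the grasp point.
Start: joints at [1.031, 0.342, 1.524, -0, 1.275, -0.146], TCP at [201.43, 484.84, 240.741] pointing down, gripper open.
Joint ranges: [-2.53, 2.53], [-0.77, 2.02], [0.04, 2.7], [-1, 4.14], [0.28, 2.66], [-3.11, 3.11]. Speed limits (rad/s): [2.57, 2.57, 3.14, 3.14, 3.14, 3.14].

### API

Orientations are given as [roll, pitch, yaw] about the fixed x, y, z axes, in that order (R = Rz(yaw) Ry(pitch) Rx(roll)).
In Python, from plant import get_obs, cams, close_job gives the robot as it stands. The module is installed in compiled form; this text tells all that it offers.
- The arm moves only by the shell command python3 -m creep 'ROWS'. ROWS is JSON, a list of rows, each an object of numbers: "hand": the opening, from 0 (shut) to 1 (fully open); "tx", "ty", "tz": the shift along the tool's x, y, z in m; "spin": the turn about the tool's z in degrees. In form: [{"hand": .., "tx": .., "ty": .., "tz": .., "spin": ..}, ...]. A call has 1 to 5 rows; each row shifts and turns the commanded pose from where the row before left it, along the tool's axes as they then stand; what a row does not reach is not made up. A row lasts 1/8 s, in which the tool goes at most 62.5 mm and 10.7 degrees, less where a joint would pass 70% of its speed; a pose out of reach is approached as far as the arm can. A call is refused whole if a number of a shift passes 0.0625 or a number of a turn 10.7, either way. A call with a gripper value outside its range is refused whole. The fingers move at their own pace and stop on an object; the grip force is fixed at half the most. Time passes only in rows, so rows that do not move let the fingers close. It gives the time, the measured TCP pose, the force, the opening and the grip force at its end, in the units of the state.
- get_obs(): the state, without advancing time (a new reading comes with each control period).
- cams.capture(name): name is "scene" or "top"; returns a dict with "color" (420x560x3 uint8, red, green, blue), "K" (3x3 intrinsics, pixels), "k1" (the pictures are not rectified: a ray, as slopes to the right and down, at radius r is drawn at 1 + k1 r^2 times it, then the intrinsics apply), "R" (3x3) and "t" (3): a world point X has camera coordinates R X + t. Camera axes: x right, y down, z forward; pixel columns grow to the right and rows downward; lengths in mm; the calibration is good to about 2 mm. A picture is of the moment at which its call begins. There is no depth.
- close_job(): hands the job in; it is judged then, once.
The state is a dict: "time": time; "joint_positions": joint angles; "dq": joint speeds; "tau": joint torques, N m; "tool_pos": TCP position; "tcp_rot": TCP orientation; "contact_force": force on the tool from outside, world axes, zero at the start; "moment": the same for the moment, N m; "grip_width": finger opening in mm; "finger_force": force on a finger pad.
Only numpy, scipy, OpenCV 4.12 (cv2) and the standard library are available. Lean on these libraries where they do the work, as an engineer would, in place of code of your own. Each camera call takes 0.05 s, during which the arm holds its last target. There are 200 camera calls.

## Working session

There is one attempt and no reset: what is moved stays moved. The work goes in short steps, Python scripts to look and compute and a shell command to move; the robot and the scene stay as the last step left them, time stands still between calls to the robot, and variables do not carry over. Pictures are saved under pics/ and viewed, at most 10 in all, crops included, and the job is handed in when it is done.

```bash
mkdir -p pics; cat > h.py <<'E'
import numpy as np, cv2
from plant import get_obs, cams, close_job
def cap(n,save=None):
    c=cams.capture(n)
    if save: cv2.imwrite('pics/'+save,c['color'][:,:,::-1])
    return c
def ray(c,u,v):
    K=np.array(c['K']);R=np.array(c['R']);t=np.array(c['t'])
    d=np.array([c['k1'],0,0,0],float)
    p=cv2.undistortPoints(np.array([[[u,v]]],float),K,d)[0,0]
    return -R.T@t, R.T@np.array([p[0],p[1],1])
def onz(c,u,v,z):
    o,d=ray(c,u,v); return o+d*(z-o[2])/d[2]
def proj(c,X):
    K=np.array(c['K']);R=np.array(c['R']);t=np.array(c['t'])
    return cv2.projectPoints(np.array(X,float).reshape(-1,1,3),cv2.Rodrigues(R)[0],t.astype(float),K,np.array([c['k1'],0,0,0],float))[0][:,0]
E
python3 - <<'E'
from h import *
for n in('top','scene'):
    c=cap(n,n+'0.png'); print(n,c['K'],c['k1'],-np.array(c['R']).T@c['t'],np.array(c['R'])[2])
print(get_obs())
E
```

```text
top [[491.96497791   0.         285.92695553]
 [  0.         491.96497791 211.19278115]
 [  0.           0.           1.        ]] -0.1763250642814628 [ 236.89064471    9.15640575 1504.47737169] [ 0.202493   -0.01995976 -0.97908028]
scene [[453.35348134   0.         280.92702755]
 [  0.         453.35348134 214.87234778]
 [  0.           0.           1.        ]] -0.08637186058375877 [1002.60389253 -347.22667771  971.6405733 ] [-0.45385666  0.33794619 -0.82450379]
{'time': 0.1, 'joint_positions': array([ 1.03098855e+00,  3.42649625e-01,  1.52491040e+00, -1.95158362e-05,
        1.27537507e+00, -1.46006885e-01]), 'dq': array([ 0.00033263, -0.00237616, -0.0024596 , -0.00057862,  0.0004606 ,
       -0.00097084]), 'tau': array([ 9.89462606e-04, -4.32005095e+01, -2.44693565e+01,  7.18615344e-02,
        5.25907287e-02,  3.40650260e-06]), 'tool_pos': array([201.25836817, 484.53162697, 240.12008426]), 'tcp_rot': array([-3.14026178e+00, -1.76846036e-04,  2.74779734e+00]), 'contact_force': array([ 0.67987056,  0.30580307, -0.18817912]), 'moment': array([ 0.02367074,  0.0312913 , -0.02101048]), 'finger_force': 0.0, 'grip_width': 91.69111431244396}
```

View pics/top0.png

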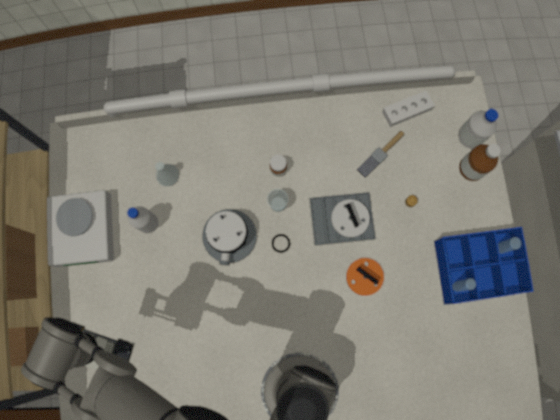

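View pics/scene0.png

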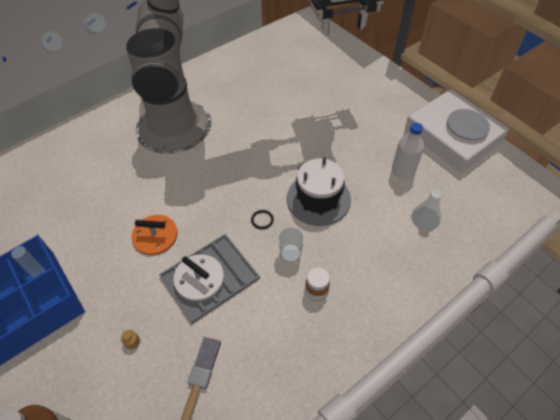

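Candidates for the cover, in top-view pixels:
- White disc with a black T-handle on the tray, (350,217).
- Orange look-alike, (365,276).
- White stud plate of the housing, (228,230).
- Grey disc on the white box, (75,215).

I choose the white disc on the tray and will check it in a close crop.

```bash
python3 - <<'E'
from h import *
t=cv2.imread('pics/top0.png');s=cv2.imread('pics/scene0.png')
def cr(i,u,v,r=36,k=(400,300)): return cv2.resize(i[v-r*3//4:v+r*3//4,u-r:u+r],k,interpolation=cv2.INTER_CUBIC)
im=np.vstack([np.hstack([cr(t,350,217),cr(t,228,233)]),np.hstack([cr(s,200,276),cr(s,320,182)])])
cv2.imwrite('pics/crop1.png',im)
E
```

```text
(no output)
```

View pics/crop1.png

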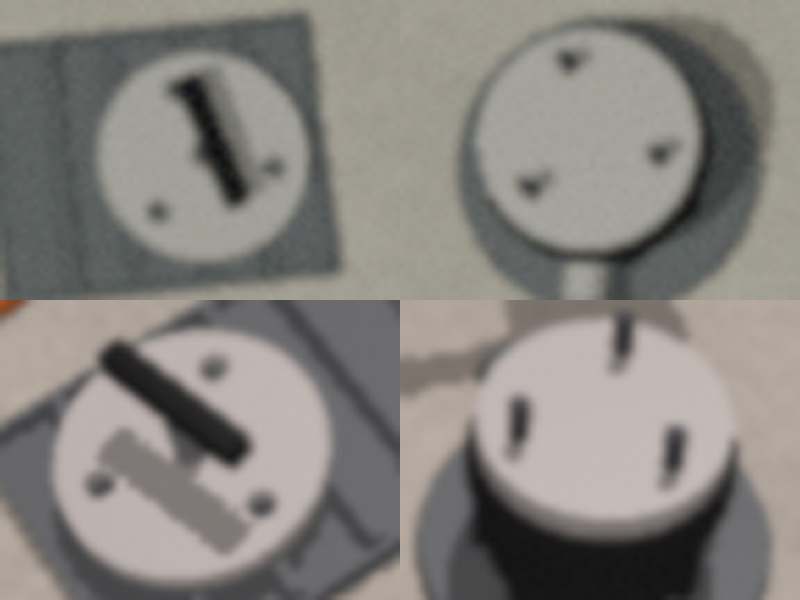

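The crop confirms it. White disc with a black T-bar and three holes on the tray, holes at about top crop (158,212) and (275,168). The housing plate shows three studs, and the spout points down in the image. Now I measure.

```bash
python3 - <<'E'
from h import *
ctr={'top':((350,217),(227,231)),'scene':((200,276),(321,178))}
cs={n:cap(n) for n in ctr}
def disc(n,p,z,lo):
    c=cs[n];im=c['color'];hsv=cv2.cvtColor(im,cv2.COLOR_RGB2HSV)
    x,y=p;r=40
    return hsv[y-r:y+r,x-r:x+r]
for n in ctr:
    c=cs[n];im=c['color']
    for (p,z,nm) in zip(ctr[n],(28,100),('cover','plate')):
        x,y=p; g=cv2.cvtColor(im,cv2.COLOR_RGB2GRAY)
        r=34;sub=g[y-r:y+r,x-r:x+r]; L=np.percentile(sub,85)
        hs=cv2.cvtColor(im,cv2.COLOR_RGB2HSV)[y-r:y+r,x-r:x+r]
        m=((sub>118)).astype(np.uint8)
        print(n,nm,'bench',im[150,300],'disc',np.median(im[y-3:y+14,x-14:x-4].reshape(-1,3),0))
        cn,_=cv2.findContours(m,cv2.RETR_EXTERNAL,cv2.CHAIN_APPROX_NONE)
        for k in sorted(cn,key=len)[-2:]:
            q=np.array([onz(c,u+x-r,v+y-r,z)[:2] for u,v in k[:,0]])
            h=cv2.convexHull(q.astype(np.float32))
            (a,b),(d1,d2),_=cv2.fitEllipse(q.astype(np.float32))
            print('  ',len(k),'ellipse',np.round([a,b,d1,d2],1), 'encl',np.round(cv2.minEnclosingCircle(q.astype(np.float32))[0],1),cv2.minEnclosingCircle(q.astype(np.float32))[1])
        # black blobs
        d=(sub<75).astype(np.uint8)
        N,lab,st,ce=cv2.connectedComponentsWithStats(d)
        for i in range(1,N):
            if st[i,4]>=4: print('   dark',st[i,4],np.round(ce[i]+[x-r,y-r],1))
def cr2pix(cx,cy,u,v,r=36): return u-r+cx/5.5556-.41, v-27+cy/5.5556-.41
print('cover holes scene'); 
for a in((213,367),(100,485),(262,503)): print(np.round(onz(cs['scene'],*cr2pix(a[0],a[1]-300,200,276),28),1))
print('bar scene ends top z78')
for a in((116,352),(236,447)): print(np.round(onz(cs['scene'],*cr2pix(a[0],a[1]-300,200,276),73),1))
print('bar top cam');
for a in((186,86),(236,196)): print(np.round(onz(cs['top'],*cr2pix(*a,350,217),73),1))
print('holes top');
for a in((158,212),(275,168)): print(np.round(onz(cs['top'],*cr2pix(*a,350,217),28),1))
print('stud tips scene');
for a in((625,318),(519,400),(676,430)): print(np.round(onz(cs['scene'],*cr2pix(a[0]-400,a[1]-300,320,182),123),1))
print('studs tips top');
for a in((567,60),(656,152),(530,184)): print(np.round(onz(cs['top'],*cr2pix(a[0]-400,a[1],228,233),124),1))
print('spout', onz(cs['top'],*cr2pix(186,280,228,233),54))
E
```

```text
top cover bench [155 153 141] disc [161. 160. 153.]
   106 ellipse [ 499.4 -213.6  115.9  116.6] encl [ 499.5 -213.6] 59.640995025634766
   377 ellipse [ 504.7 -203.7  220.7  262.5] encl [ 504.6 -214.9] 149.17649841308594
   dark 103 [351.9 214.5]
top plate bench [155 153 141] disc [163. 162. 155.]
   22 ellipse [415.5 172.7  19.4  22. ] encl [415.5 172.8] 11.513075828552246
   485 ellipse [493.5 158.3 207.6 224.8] encl [492.2 160.1] 140.60134887695312
   dark 333 [244.3 234.2]
   dark 6 [218.5 251. ]
scene cover bench [177 166 156] disc [138.5 131.5 128.5]
   56 ellipse [ 517.3 -301.8   24.8   61.7] encl [ 512. -293.] 32.21961212158203
   222 ellipse [ 479.  -214.3  117.6  169.1] encl [ 472.1 -215.1] 86.5368423461914
   dark 54 [220.6 256.8]
   dark 179 [195.  267.6]
   dark 10 [169.7 270. ]
   dark 13 [226.5 288.4]
   dark 101 [187.8 301.5]
   dark 39 [207.6 301. ]
scene plate bench [177 166 156] disc [195. 185. 182.]
   17 ellipse [400.  204.6  14.8  22.7] encl [401.6 207.2] 10.769457817077637
   371 ellipse [485.9 172.2 182.2 225.1] encl [488.3 166.8] 133.30824279785156
   dark 9 [323.7 161. ]
   dark 6 [305.  176.5]
   dark 810 [315.7 201.8]
   dark 7 [332.7 182.4]
cover holes scene
[ 470.6 -188.4   28. ]
[ 488.7 -255.8   28. ]
[ 537.4 -206.8   28. ]
bar scene ends top z78
[ 465.3 -223.8   73. ]
[ 532.4 -208.3   73. ]
bar top cam
[ 530.3 -203.6   73. ]
[ 467.7 -221.8   73. ]
holes top
[ 471.2 -185.    28. ]
[ 488.  -252.8   28. ]
stud tips scene
[466.4 190.3 123. ]
[473.6 122.7 123. ]
[528.8 165.2 123. ]
studs tips top
[528.6 166.  124. ]
[475.5 124.7 124. ]
[466.3 190.8 124. ]
spout [422.88058129 174.69503445  54.        ]
```

Measured in the world frame:
- Cover centre about (499,-215), bar at 14.8°.
- Housing axis about (490,160), studs at 7.7°.

First I spin the tool to yaw 194.8°.

```bash
python3 -m creep '[{"hand":1,"tx":0,"ty":0,"tz":0,"spin":-9.4},{"hand":1,"tx":0,"ty":0,"tz":0,"spin":-9.3},{"hand":1,"tx":0,"ty":0,"tz":0,"spin":-9.3},{"hand":1,"tx":0,"ty":0,"tz":0,"spin":-9.3},{"hand":1,"tx":0,"ty":0,"tz":0,"spin":0}]'
```

```text
time: 0.82
tool_pos: [201.4, 484.7, 240.6]
tcp_rot: [-3.141, -0.0, -2.886]
contact_force: [-0.3, 0.0, -0.5]
grip_width: 92.0
finger_force: 0.0
```

```bash
python3 -m creep '[{"hand":1,"tx":-0.0084,"ty":-0.04,"tz":0,"spin":0},{"hand":1,"tx":-0.0084,"ty":-0.058,"tz":0,"spin":0},{"hand":1,"tx":-0.0084,"ty":-0.058,"tz":0,"spin":0},{"hand":1,"tx":-0.0084,"ty":-0.058,"tz":0,"spin":0},{"hand":1,"tx":-0.0084,"ty":-0.058,"tz":0,"spin":0}]'
python3 -m creep '[{"hand":1,"tx":-0.0084,"ty":-0.058,"tz":0,"spin":0},{"hand":1,"tx":-0.0084,"ty":-0.058,"tz":0,"spin":0},{"hand":1,"tx":-0.0084,"ty":-0.058,"tz":0,"spin":0},{"hand":1,"tx":-0.0084,"ty":-0.058,"tz":0,"spin":0},{"hand":1,"tx":-0.0084,"ty":-0.058,"tz":0,"spin":0}]'
python3 -m creep '[{"hand":1,"tx":-0.0084,"ty":-0.058,"tz":0,"spin":0},{"hand":1,"tx":-0.0084,"ty":-0.058,"tz":0,"spin":0},{"hand":1,"tx":-0.0084,"ty":-0.058,"tz":0,"spin":0},{"hand":1,"tx":0,"ty":0,"tz":0.03,"spin":0},{"hand":1,"tx":0,"ty":0,"tz":0,"spin":0}]'
python3 - <<'E'
from h import *
o=get_obs();p=o['tool_pos'];y=o['tcp_rot'][2];d=np.array([499,-215])-p[:2]
print(d,'tx',d@[np.cos(y),np.sin(y)],'ty',d@[np.sin(y),-np.cos(y)],np.degrees(y)%360)
E
```

```text
time: 1.45
tool_pos: [311.7, 230.8, 240.9]
tcp_rot: [3.141, 0.001, -2.888]
contact_force: [1.4, 0.9, 0.2]
grip_width: 91.8
finger_force: 0.0
time: 2.08
tool_pos: [426.1, -39.3, 240.9]
tcp_rot: [-3.142, 0.001, -2.889]
contact_force: [1.0, 1.2, 0.2]
grip_width: 91.7
finger_force: 0.0
time: 2.7
tool_pos: [492.9, -198.9, 208.5]
tcp_rot: [3.137, -0.004, -2.888]
contact_force: [0.2, -0.8, 0.6]
grip_width: 91.7
finger_force: 0.0
[  6.05070551 -16.06648442] tx -1.832414749045179 ty -17.070009223391416 194.5095160652061
```

```bash
python3 -m creep '[{"hand":1,"tx":-0.002,"ty":-0.017,"tz":0.03,"spin":0},{"hand":1,"tx":0,"ty":0,"tz":0.04,"spin":0},{"hand":1,"tx":0,"ty":0,"tz":0.03,"spin":0},{"hand":1,"tx":0,"ty":0,"tz":0.02,"spin":0},{"hand":1,"tx":0,"ty":0,"tz":0,"spin":0}]'
python3 - <<'E'
from h import *
c=cap('scene');i=c['color'][210:330,120:280,::-1]
cv2.imwrite('pics/g1.png',cv2.resize(i,(800,600),interpolation=cv2.INTER_CUBIC))
o=get_obs();print(o['tool_pos'],o['tcp_rot'],o['contact_force'],o['moment'])
E
```

```text
time: 3.32
tool_pos: [500.2, -214.2, 90.6]
tcp_rot: [3.14, -0.001, -2.885]
contact_force: [0.5, 0.1, 0.4]
grip_width: 91.7
finger_force: 0.0
[ 500.87019076 -214.65306709   91.59088092] [-3.14149285e+00  2.80989637e-04 -2.88471672e+00] [ 1.31846402 -0.51894715  0.02175728] [ 0.02456534 -0.00890765 -0.00129705]
```

View pics/g1.png

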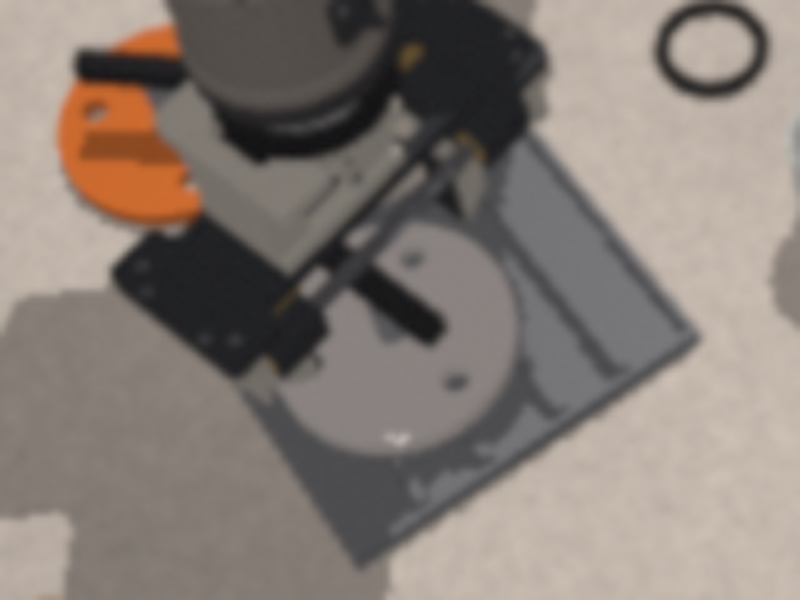

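The bar (crop ~(395,300)) lies midway between the open fingers at (275,360) and (470,180) and parallel to the pads. The orange look-alike is clear. I lower the last 26 mm and close.

```bash
python3 -m creep '[{"hand":1,"tx":0.001,"ty":0,"tz":0.016,"spin":0},{"hand":1,"tx":0,"ty":0,"tz":0.009,"spin":0},{"hand":1,"tx":0,"ty":0,"tz":0,"spin":0},{"hand":0.4,"tx":0,"ty":0,"tz":0,"spin":0},{"hand":0.4,"tx":0,"ty":0,"tz":0,"spin":0}]'
python3 -m creep '[{"hand":0.2,"tx":0,"ty":0,"tz":0,"spin":0},{"hand":0.2,"tx":0,"ty":0,"tz":0,"spin":0},{"hand":0.2,"tx":0,"ty":0,"tz":0,"spin":0},{"hand":0,"tx":0,"ty":0,"tz":0,"spin":0},{"hand":0,"tx":0,"ty":0,"tz":0,"spin":0}]'
python3 -m creep '[{"hand":0,"tx":0,"ty":0,"tz":0,"spin":0},{"hand":0,"tx":0,"ty":0,"tz":0,"spin":0},{"hand":0,"tx":0,"ty":0,"tz":0,"spin":0},{"hand":0,"tx":0,"ty":0,"tz":0,"spin":0}]'
```

```text
time: 4.0
tool_pos: [499.9, -215.5, 66.3]
tcp_rot: [-3.141, 0.001, -2.884]
contact_force: [-0.0, 0.5, 0.8]
grip_width: 76.4
finger_force: 0.0
time: 4.62
tool_pos: [499.6, -215.3, 65.7]
tcp_rot: [3.141, 0.0, -2.884]
contact_force: [-0.7, 0.5, -0.3]
grip_width: 25.9
finger_force: 0.0
time: 5.12
tool_pos: [499.5, -215.3, 65.6]
tcp_rot: [3.141, -0.0, -2.884]
contact_force: [-0.3, 0.3, -1.4]
grip_width: 13.9
finger_force: 30.0
```

Gripped at 13.9 mm width. Now I lift, spin and carry.

```bash
python3 -m creep '[{"hand":0,"tx":0,"ty":0,"tz":-0.015,"spin":0},{"hand":0,"tx":0,"ty":0,"tz":-0.04,"spin":0},{"hand":0,"tx":0,"ty":0,"tz":-0.05,"spin":0},{"hand":0,"tx":0,"ty":0,"tz":-0.035,"spin":0},{"hand":0,"tx":0,"ty":0,"tz":0,"spin":7.1}]'
python3 -m creep '[{"hand":0,"tx":-0.003,"ty":0.025,"tz":0,"spin":0},{"hand":0,"tx":-0.006,"ty":0.05,"tz":0,"spin":0},{"hand":0,"tx":-0.006,"ty":0.055,"tz":0,"spin":0},{"hand":0,"tx":-0.006,"ty":0.055,"tz":0,"spin":0},{"hand":0,"tx":-0.006,"ty":0.055,"tz":0,"spin":0}]'
python3 -m creep '[{"hand":0,"tx":-0.006,"ty":0.055,"tz":0,"spin":0},{"hand":0,"tx":-0.005,"ty":0.05,"tz":0,"spin":0},{"hand":0,"tx":-0.003,"ty":0.028,"tz":0,"spin":0},{"hand":0,"tx":0,"ty":0,"tz":0,"spin":0},{"hand":0,"tx":0,"ty":0,"tz":0,"spin":0}]'
python3 - <<'E'
from h import *
c=cap('scene');i=c['color'][90:240,220:420,::-1]
cv2.imwrite('pics/g2.png',cv2.resize(i,(800,600),interpolation=cv2.INTER_CUBIC))
c=cap('top');i=c['color'][158:308,130:330,::-1]
cv2.imwrite('pics/g2t.png',cv2.resize(i,(800,600),interpolation=cv2.INTER_CUBIC))
o=get_obs();print(o['tool_pos'],o['tcp_rot'],o['contact_force'],o['moment'],o['grip_width'])
E
```

```text
time: 5.75
tool_pos: [500.9, -216.2, 210.0]
tcp_rot: [-3.137, 0.006, -3.011]
contact_force: [0.4, -0.8, -3.3]
grip_width: 13.9
finger_force: 30.0
time: 6.38
tool_pos: [494.1, 27.8, 206.7]
tcp_rot: [-3.141, 0.001, -3.009]
contact_force: [1.1, 0.1, -1.9]
grip_width: 13.7
finger_force: 30.0
time: 7.0
tool_pos: [490.5, 159.3, 206.1]
tcp_rot: [-3.141, 0.0, -3.008]
contact_force: [0.5, -0.2, -2.9]
grip_width: 14.0
finger_force: 30.0
[490.71788285 158.771474   205.98032138] [-3.14136308e+00  1.36179668e-04 -3.00952726e+00] [-0.37748138 -0.02668038 -1.68331237] [ 0.00430522 -0.06182899  0.05248551] 13.797080018276647
```

View pics/g2.png

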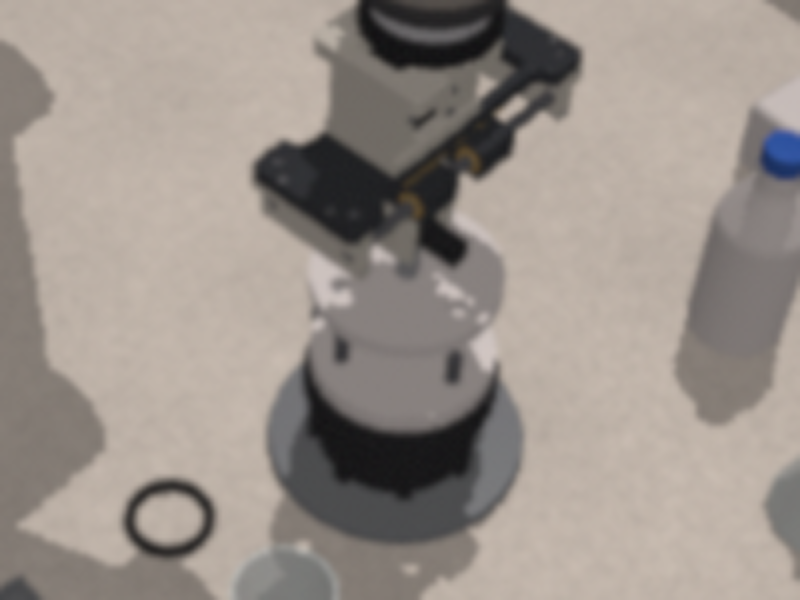

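View pics/g2t.png

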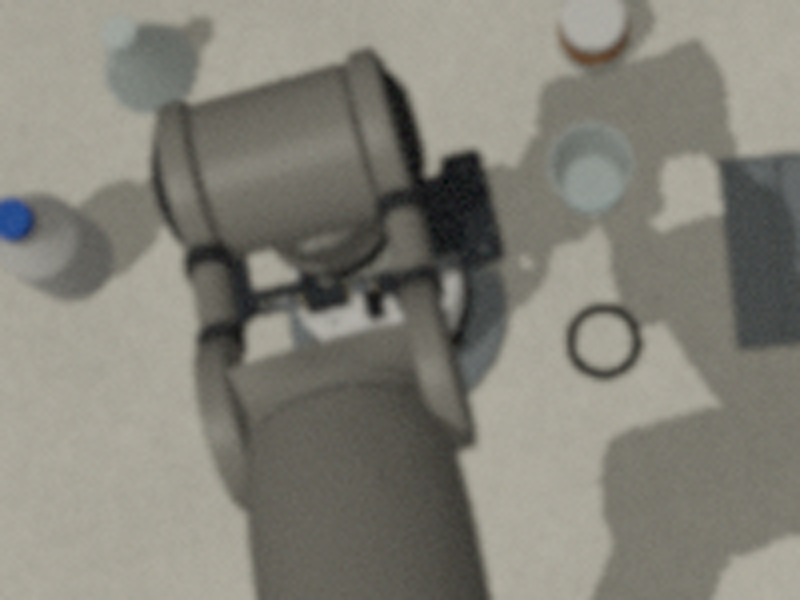

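The scene view shows the cover level above the plate, with stud tips below its edge at crop (342,350) and (453,365). The top view is blocked by the arm. I trim by about 1 mm, lower to just above the tips, then creep down watching the force.

```bash
python3 -m creep '[{"hand":0,"tx":0.0006,"ty":0.001,"tz":0.015,"spin":0},{"hand":0,"tx":0,"ty":0,"tz":0.012,"spin":0},{"hand":0,"tx":0,"ty":0,"tz":0,"spin":0},{"hand":0,"tx":0,"ty":0,"tz":0,"spin":0}]'
python3 - <<'E'
from h import *
o=get_obs();print(o['tool_pos'],o['tcp_rot'],o['contact_force'],o['moment'])
cc=[cap('scene') for _ in range(4)]
m=np.mean([c['color'].astype(float) for c in cc],0).astype(np.uint8)
cv2.imwrite('pics/g3.png',cv2.resize(m[125:200,270:370,::-1],(800,600),interpolation=cv2.INTER_CUBIC))
# predicted hole/stud-axis points at disc top, yaw 7.6
z=get_obs()['tool_pos'][2]-47.6+10
p=get_obs()['tool_pos']
for a in (7.6,127.6,247.6):
    q=proj(cc[0],[p[0]+40*np.cos(np.radians(a)),p[1]+40*np.sin(np.radians(a)),z])[0]; print(a,(q-[270,125]+.5)*8)
E
```

```text
time: 7.6
tool_pos: [490.2, 160.5, 179.0]
tcp_rot: [3.142, 0.001, -3.009]
contact_force: [0.6, -0.5, -3.2]
grip_width: 13.5
finger_force: 30.0
[490.21495908 160.47001162 179.03358402] [ 3.14155740e+00  5.01552172e-04 -3.00872410e+00] [ 0.57597394 -0.52227797 -3.24873015] [0.03782179 0.03850786 0.0066177 ]
7.6 [519.37774011 388.99570891]
127.6 [444.28640081 221.71098869]
247.6 [291.20185735 345.94100157]
```

View pics/g3.png

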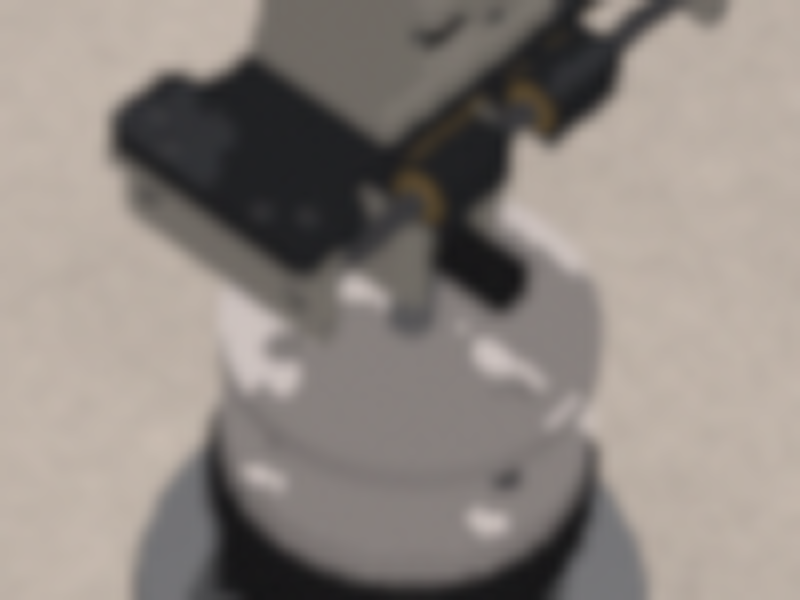

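The left hole shows at crop (288,345), matching the prediction of (291,346). The other holes are lost in light patches or hidden. The cover underside is at about 131 mm, so I creep down onto the tips.

```bash
python3 -m creep '[{"hand":0,"tx":0,"ty":-0.0004,"tz":0.005,"spin":0},{"hand":0,"tx":0,"ty":0,"tz":0,"spin":0},{"hand":0,"tx":0,"ty":0,"tz":0,"spin":0}]'
python3 -m creep '[{"hand":0,"tx":0,"ty":0,"tz":0.002,"spin":0},{"hand":0,"tx":0,"ty":0,"tz":0,"spin":0},{"hand":0,"tx":0,"ty":0,"tz":0,"spin":0}]'
python3 -m creep '[{"hand":0,"tx":0,"ty":0,"tz":0.0015,"spin":0},{"hand":0,"tx":0,"ty":0,"tz":0,"spin":0},{"hand":0,"tx":0,"ty":0,"tz":0,"spin":0}]'
python3 -m creep '[{"hand":0,"tx":0,"ty":0,"tz":0.0015,"spin":0},{"hand":0,"tx":0,"ty":0,"tz":0,"spin":0},{"hand":0,"tx":0,"ty":0,"tz":0,"spin":0}]'
python3 -c "
from h import *
o=get_obs();print(o['tool_pos'],o['tcp_rot'],o['contact_force'],o['moment'])"
```

```text
time: 8.18
tool_pos: [489.9, 160.3, 173.7]
tcp_rot: [3.142, -0.0, -3.008]
contact_force: [-0.7, -0.4, -2.6]
grip_width: 13.9
finger_force: 30.0
time: 8.55
tool_pos: [489.9, 160.3, 171.7]
tcp_rot: [3.141, -0.0, -3.008]
contact_force: [0.4, 0.2, -3.1]
grip_width: 13.9
finger_force: 30.0
time: 8.93
tool_pos: [489.9, 160.3, 170.2]
tcp_rot: [3.142, -0.0, -3.008]
contact_force: [-0.1, 0.1, -2.7]
grip_width: 13.7
finger_force: 30.0
time: 9.3
tool_pos: [490.0, 160.3, 168.7]
tcp_rot: [3.142, 0.0, -3.008]
contact_force: [0.4, -0.2, -3.0]
grip_width: 13.8
finger_force: 30.0
[489.9572281  160.27835722 168.69544064] [ 3.14151240e+00  9.10962163e-06 -3.00835519e+00] [ 0.4401259  -0.18523968 -3.02480279] [ 0.09412501 -0.02047567 -0.03919579]
```

At 121 mm the cover is below the tips and still feels no push. I continue down.

```bash
python3 -m creep '[{"hand":0,"tx":0,"ty":0,"tz":0.0015,"spin":0},{"hand":0,"tx":0,"ty":0,"tz":0,"spin":0},{"hand":0,"tx":0,"ty":0,"tz":0,"spin":0}]'
python3 -m creep '[{"hand":0,"tx":0,"ty":0,"tz":0.0015,"spin":0},{"hand":0,"tx":0,"ty":0,"tz":0,"spin":0},{"hand":0,"tx":0,"ty":0,"tz":0,"spin":0}]'
python3 -m creep '[{"hand":0,"tx":0,"ty":0,"tz":0.002,"spin":0},{"hand":0,"tx":0,"ty":0,"tz":0,"spin":0},{"hand":0,"tx":0,"ty":0,"tz":0,"spin":0}]'
```

```text
time: 9.68
tool_pos: [490.0, 160.3, 167.2]
tcp_rot: [3.142, 0.0, -3.008]
contact_force: [0.1, -0.2, -2.4]
grip_width: 14.0
finger_force: 30.0
time: 10.05
tool_pos: [490.0, 160.3, 165.7]
tcp_rot: [3.142, 0.0, -3.008]
contact_force: [0.5, 0.2, -1.4]
grip_width: 13.5
finger_force: 30.0
time: 10.42
tool_pos: [489.9, 160.3, 163.7]
tcp_rot: [3.142, -0.0, -3.008]
contact_force: [0.6, -0.6, -2.4]
grip_width: 13.9
finger_force: 30.0
```

```bash
python3 -m creep '[{"hand":0,"tx":0,"ty":0,"tz":0.003,"spin":0},{"hand":0,"tx":0,"ty":0,"tz":0,"spin":0},{"hand":0,"tx":0,"ty":0,"tz":0,"spin":0}]'
python3 -m creep '[{"hand":0,"tx":0,"ty":0,"tz":0.003,"spin":0},{"hand":0,"tx":0,"ty":0,"tz":0,"spin":0},{"hand":0,"tx":0,"ty":0,"tz":0,"spin":0}]'
python3 -m creep '[{"hand":0,"tx":0,"ty":0,"tz":0.003,"spin":0},{"hand":0,"tx":0,"ty":0,"tz":0,"spin":0},{"hand":0,"tx":0,"ty":0,"tz":0,"spin":0}]'
python3 -m creep '[{"hand":0,"tx":0,"ty":0,"tz":0.003,"spin":0},{"hand":0,"tx":0,"ty":0,"tz":0,"spin":0},{"hand":0,"tx":0,"ty":0,"tz":0,"spin":0}]'
```

```text
time: 10.8
tool_pos: [489.9, 160.3, 160.7]
tcp_rot: [3.142, -0.0, -3.008]
contact_force: [-0.4, -0.4, -3.1]
grip_width: 13.4
finger_force: 30.0
time: 11.18
tool_pos: [489.9, 160.3, 157.7]
tcp_rot: [3.142, -0.0, -3.008]
contact_force: [1.1, -0.5, -1.5]
grip_width: 14.1
finger_force: 30.0
time: 11.55
tool_pos: [489.9, 160.3, 154.7]
tcp_rot: [3.142, -0.0, -3.008]
contact_force: [-0.9, -0.6, -3.4]
grip_width: 13.6
finger_force: 30.0
time: 11.92
tool_pos: [489.9, 160.3, 151.7]
tcp_rot: [3.142, -0.0, -3.008]
contact_force: [0.4, 0.3, -2.3]
grip_width: 14.0
finger_force: 30.0
```

```bash
for i in 1; do :; done; python3 -m creep '[{"hand":0,"tx":0,"ty":0,"tz":0.002,"spin":0},{"hand":0,"tx":0,"ty":0,"tz":0,"spin":0},{"hand":0,"tx":0,"ty":0,"tz":0,"spin":0}]'
python3 -m creep '[{"hand":0,"tx":0,"ty":0,"tz":0.001,"spin":0},{"hand":0,"tx":0,"ty":0,"tz":0,"spin":0},{"hand":0,"tx":0,"ty":0,"tz":0,"spin":0}]'
python3 -m creep '[{"hand":0,"tx":0,"ty":0,"tz":0.001,"spin":0},{"hand":0,"tx":0,"ty":0,"tz":0,"spin":0},{"hand":0,"tx":0,"ty":0,"tz":0,"spin":0}]'
```

```text
time: 12.3
tool_pos: [489.9, 160.3, 149.7]
tcp_rot: [3.142, 0.0, -3.008]
contact_force: [0.4, 0.3, -2.6]
grip_width: 14.0
finger_force: 30.0
time: 12.68
tool_pos: [489.9, 160.3, 148.7]
tcp_rot: [3.142, 0.0, -3.008]
contact_force: [0.0, -0.6, -3.7]
grip_width: 13.9
finger_force: 30.0
time: 13.05
tool_pos: [489.9, 160.3, 147.7]
tcp_rot: [3.142, 0.0, -3.008]
contact_force: [1.0, -0.7, -2.1]
grip_width: 13.6
finger_force: 30.0
```

```bash
python3 -m creep '[{"hand":0,"tx":0,"ty":0,"tz":0.0008,"spin":0},{"hand":0,"tx":0,"ty":0,"tz":0,"spin":0},{"hand":0,"tx":0,"ty":0,"tz":0,"spin":0}]'
python3 -m creep '[{"hand":0,"tx":0,"ty":0,"tz":0.0008,"spin":0},{"hand":0,"tx":0,"ty":0,"tz":0,"spin":0},{"hand":0,"tx":0,"ty":0,"tz":0,"spin":0}]'
```

```text
time: 13.42
tool_pos: [490.0, 160.3, 147.2]
tcp_rot: [3.142, 0.0, -3.008]
contact_force: [-1.3, 0.3, 1.4]
grip_width: 13.6
finger_force: 30.0
time: 13.8
tool_pos: [490.0, 160.3, 146.2]
tcp_rot: [3.142, 0.0, -3.008]
contact_force: [-0.6, -0.4, 2.5]
grip_width: 13.5
finger_force: 30.0
```

The force rises exactly at plate height, so the cover is seated. I ease off 1 mm, open, and retreat upward.

```bash
python3 -m creep '[{"hand":0,"tx":0,"ty":0,"tz":-0.001,"spin":0},{"hand":0,"tx":0,"ty":0,"tz":0,"spin":0},{"hand":0.3,"tx":0,"ty":0,"tz":0,"spin":0},{"hand":0.5,"tx":0,"ty":0,"tz":0,"spin":0},{"hand":0.6,"tx":0,"ty":0,"tz":0,"spin":0}]'
python3 -m creep '[{"hand":0.7,"tx":0,"ty":0,"tz":0,"spin":0},{"hand":0.7,"tx":0,"ty":0,"tz":0,"spin":0},{"hand":0.7,"tx":0,"ty":0,"tz":-0.01,"spin":0},{"hand":0.7,"tx":0,"ty":0,"tz":-0.03,"spin":0},{"hand":0.7,"tx":0,"ty":0,"tz":-0.05,"spin":0}]'
python3 -m creep '[{"hand":0.7,"tx":0,"ty":0,"tz":-0.05,"spin":0},{"hand":0.7,"tx":0.05,"ty":0,"tz":0,"spin":0},{"hand":0.7,"tx":0.06,"ty":0,"tz":0,"spin":0},{"hand":0.7,"tx":0,"ty":0,"tz":0,"spin":0},{"hand":0.7,"tx":0,"ty":0,"tz":0,"spin":0}]'
python3 - <<'E'
from h import *
s=cap('scene')['color'][110:230,240:400,::-1];t=cap('top')['color'][170:290,150:310,::-1]
cv2.imwrite('pics/end.png',np.hstack([cv2.resize(s,(400,300),interpolation=2),cv2.resize(t,(400,300),interpolation=2)]))
E
```

```text
time: 14.42
tool_pos: [489.9, 160.3, 147.0]
tcp_rot: [3.142, -0.0, -3.008]
contact_force: [0.2, 0.2, -0.2]
grip_width: 39.5
finger_force: 0.0
time: 15.05
tool_pos: [489.1, 160.1, 237.5]
tcp_rot: [-3.142, -0.003, -3.008]
contact_force: [0.5, 0.4, 0.6]
grip_width: 64.1
finger_force: 0.0
time: 15.68
tool_pos: [381.7, 145.8, 288.2]
tcp_rot: [3.141, 0.003, -3.008]
contact_force: [0.9, -0.7, 0.8]
grip_width: 64.1
finger_force: 0.0
```

View pics/end.png

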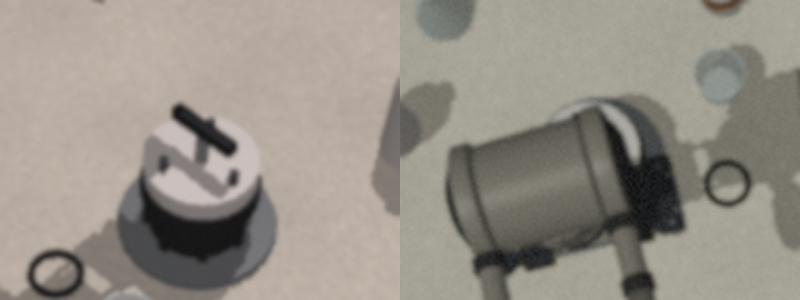

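The scene view shows the cover seated flat on the housing at crop (200,165). Stud tips stand out of the holes at (163,163) and (232,177), and nothing touches the gripper.

```bash
python3 -c "
from h import *
print(close_job())"
```

```text
the job is handed in; nothing more can be done
None
```

The job is handed in: the cover sits fully home and level on the stud plate, released, with push kept to about 5 N by the wrist readings and no bystander touched; the hand-in call returned no verdict.

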